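# Close up the moss growing tub

### The arm

A 6-joint arm with a two-finger parallel gripper is mounted at the origin on the work surface. World frame = base frame: x ahead of the robot, y to its left, z up, the work surface at z = 0. Lengths are in mm, angles in degrees, forces in N, time in s.
With the tool pointing down it reaches from about 350 to 1000 mm from the base axis. Payload 7.1 kg.
Tool frame: the origin (TCP) lies between the finger pads; the fingertips stand 14 mm ahead of it and the grasp point (between the pads) lies 5 mm behind it; z points along the fingers, y is the line along which they close (so a half turn about z gives the same grasp; the last joint's range is limited). The gripper opens to 85 mm and grips with 20 to 120 N. Pads are 22 mm wide; open, the fingers measure 114 mm over their backs; the gripper's body (76 mm by 85 mm) begins 54 mm behind the grasp point. The pads swing forward as they close: fully open they stand 13 mm farther back than shut.
Start: joints at [62.452, 24.242, 93.386, -0, 62.372, -1.089], TCP at [278.443, 559.531, 245.319] pointing down, gripper open.
Joint ranges: [-172.04, 172.04], [-51.8, 120.97], [4.93, 147.93], [-75.15, 255.16], [6.16, 154.13], [-145.62, 145.62]. Speed limits (degrees/s): [136.94, 136.94, 172.46, 180, 180, 180].

### API

Orientations are given as [roll, pitch, yaw] about the fixed x, y, z axes, in that order (R = Rz(yaw) Ry(pitch) Rx(roll)).
In Python, from station import robot, planner, eyes, finish_job gives the robot as it stands. Calls block until the motion is done:
- robot.goto(position, orientation): joint-space move of the TCP to a pose.
- robot.move_linear(position, orientation=None, max_speed=150, until_force=None): straight line of the TCP; orientation=None keeps the orientation; max_speed is the mean speed in mm/s. With until_force (N) it stops when the force on the tool has changed by that much, and returns True; else False.
- robot.goto_joints(angles): joint-space move.
- robot.let_go() and robot.close_gripper(newtons=None): open the fingers fully, or close them until they stop; newtons is the grip in N (None keeps the last).
- robot.dwell(seconds).
- planner.ik(position, orientation): joint angles nearest the present ones, or None.
- robot.get_state(): the state.
- eyes.get_image(name): name is "scene" or "top"; returns a dict with "img" (384x512x3 uint8, red, green, blue), "camera_matrix" (3x3 intrinsics, pixels), "origin" and "attitude" of the camera in the world. Camera axes: x right, y down, z forward; pixel columns grow to the right and rows downward; lengths in mm; the calibration is good to about 2 mm. A picture is of the moment at which its call begins. There is no depth.
A pose or a line that the arm cannot do raises robot.MotionError and nothing moves.
- finish_job(): hands the job in; it is judged then, once.
Trained networks look in the newest picture that a camera, given by its name, has taken for a name from the list of things; names that differ only in an ending like _2 or _b are one class to them, and where a whole thing is asked for, a point or a joint stands for the part that bears it (a point fixed in the world has none). Each returns a list of dicts, best first, with "p" (0 to 1); they miss things now and then, are a little off and sometimes report something else, mostly with a low value. They report only what shows in the picture. A call takes as long as a camera call. They do not tell look-alikes from the thing itself.
- eyes.search_frame(target, camera): "extent" ([centre column, centre row, width, height] as shares, 0 to 1, of the picture: columns of its width, rows of its height, round what is visible of it).
- eyes.trace(target, camera): "pixels" (384x512 bool, what is visible of it) and "extent" ([centre column, centre row, width, height] as shares, 0 to 1, of the picture: columns of its width, rows of its height, round what is visible of it).
The state is a dict: "t": time; "joints": joint angles; "qd": joint speeds; "joint_torque": joint torques, N m; "position": TCP position; "orientation": TCP orientation; "contact_force": force on the tool from outside, world axes, zero at the start; "wrist_torque": the same for the moment, N m; "width": finger opening in mm; "gripper_force": force on a finger pad.
Only numpy, scipy, OpenCV 4.12 (cv2) and the standard library are available. Lean on these libraries where they do the work, as an engineer would, in place of code of your own. Each camera call takes 0.05 s, during which the arm holds its last target. There are 200 camera calls.

### The job

The moss tub is planted and ready to be closed up: set the teal lid squarely on the white tub with its slot at the end away from the orange clip, then swing the clip fully down over the lid. Finally take the humidity gauge from its wooden stand and slide its blade down through the slot in the lid until the gauge head rests on the lid, and let go. Lower the lid and the gauge into place rather than dropping them, and leave everything else on the table where it is.

Things in the scene. Friction and masses are not known exactly. Their poses are not given: they have to be found in the camera images.
- tub: White open tub with moss in it (moss below z = 30 mm), fixed, 190 (x) x 140 (y) x 90 mm high, walls 5 mm. Origin: centre of its underside, z up. Its -x end, roughly towards the robot, carries the orange clip on white lugs (out to x = -124, up to z = 108 mm). The lid is home with its origin at (0, 0, 80 mm) in this frame, same yaw.
- clip (a joint): Clip hinge, rad: 0 = fully down, flat over the lid; grows as it opens, stops at 0 and 2.0. Starts open at 1.65 to 1.95 (upright, leaning away from the lid), stays where left, moves under 2 to 3 N near the tip. Axis: the tub's y through clip_pivot; at angle a the arm points along cos(a) tub +x and sin(a) up.
- clip_pivot (a point): Hinge axis of the clip, mid width: (-114, 0, 102 mm) in the tub's frame. The clip's arm is a flat orange plate, 65 mm long from here to its tip, 42 mm wide (tub y), 8 mm thick (4 mm either side of the line pivot to tip). Closed fingers can push it over by its outer face.
- clip_tip (a point): Free end of the clip's arm, middle of its width and thickness, 65 mm from the pivot.
- lid: Loose teal lid, 0.18 to 0.35 kg, lying right way up. Plate 196 (x) x 146 (y) x 6 mm, top at z = 16 mm; below it a 10 mm deep lip, 172 x 122 mm outside, that enters the tub with 4 mm play all round. Origin: centre of the lip's lower edge, z up. White fin handle in the middle: 60 (x) x 14 (y) mm, z 16 to 46 mm. Slot near the +x end.
- lid_slot (a point): Centre of the slot at the lid's top surface: lid x = +60 mm, y = 0, z = 16 mm. The slot goes right through, 9 mm (lid x) by 36 mm (lid y).
- lid_handle (a point): Middle of the top of the lid's fin handle: lid z = 46 mm.
- gauge: Loose humidity gauge, 0.10 to 0.16 kg: white head 24 (x) x 42 (y) x 55 mm, round black dial on its -x face; below it a flat steel blade 5 (x) x 28 (y) x 60 mm long, its last 12 mm 3 x 18 mm. Origin: centre of the head's underside (shoulder), z up. Starts upright in the stand, shoulder on the stand. Dial may end up facing either way.
- stand: Wooden block that holds the gauge, fixed, 100 (x) x 80 (y) x 72 mm high, slot 9 (x) x 36 mm (y) through its middle. Origin: centre of its underside. The stand is on one side of the tub and the lid on the other, either way round.
- tube_a: Bystander: upright glass tube on a cork foot with moss in it, 52 mm diameter, 124 mm high, beyond the lid or stand, on the robot's left. Origin: centre of its underside.
- tube_b: Bystander: the same kind of tube, on the robot's right.
- scissors: Bystander: scissors with teal handles lying flat near the robot, about 180 mm long, 10 mm high. Origin near the scissors' pivot.
- tape: Bystander: small red roll of tape lying flat near the robot, 52 mm diameter, 18 mm high.
- cork: Bystander: cork stopper beyond the tub, 48 mm diameter, 25 mm high.
Mind the look-alikes: they are no part of the job. Several things look just like the lid: the one meant starts farthest to the robot's right.

How it is judged:
By the outcome, as a careful person would: the job done as asked, in the order asked, and still so for the second after the job is handed in, with the robot touching nothing.
It also fails if it takes over 72 s, if anything falls off the work surface, if the arm or the gripper's body presses on something with over 40 N, if the wrist force passes 120 N, or if a joint passes its speed limit or range.

## Working session

There is one attempt and no reset: what is moved stays moved. The work goes in short steps, each a Python script; the robot and the scene stay as the last script left them, time stands still between calls to the robot, and variables do not carry over. Pictures are saved under pics/ and viewed, at most 10 in all, crops included, and the job is handed in when it is done.

```bash
mkdir -p pics; ls
python3 - <<'E'
from station import robot, planner, eyes, finish_job
import cv2,numpy as np
for c in ("scene","top"):
    d=eyes.get_image(c); cv2.imwrite(f"pics/{c}0.png",d["img"][:,:,::-1])
    print(c,d["camera_matrix"],d["origin"],d["attitude"])
    for t in ("tub","clip","lid","lid_slot","lid_handle","gauge","stand","tube_a","cork"):
        for r in eyes.search_frame(t,c):
            e=r["extent"]; print(t,round(r["p"],2),np.round([e[0]*512,e[1]*384,e[2]*512,e[3]*384],1))
print(robot.get_state())
E
```

```text
pics
scene [[347.24337786   0.         258.6441832 ]
 [  0.         347.24337786 183.49777919]
 [  0.           0.           1.        ]] [948.67327691 507.24268922 659.85375129] [-129.94017217    0.78368148  139.83337703]
tub 0.92 [227.  202.9  99.2 110.9]
clip 0.72 [263.6 163.5  15.1  30.7]
lid 0.73 [274.  133.2  64.9  36.6]
lid_slot 0.61 [197.6 156.4  73.4  42.5]
lid_handle 0.76 [197.2 153.8  74.6  46.5]
lid_handle 0.74 [277.8 133.1  65.2  39.6]
lid_handle 0.36 [371.3 246.   22.3  31.2]
gauge 0.73 [371.4 248.9  23.1  30.1]
stand 0.68 [286.9 170.5  28.1  24.2]
stand 0.62 [365.4 271.9  66.   58. ]
tube_a 0.79 [152.7 187.9  25.3  46.7]
tube_a 0.7 [246.4 306.5  26.3  61.1]
cork 0.62 [186.5 262.6  24.7  24.6]
top [[350.71743376   0.         256.59270777]
 [  0.         350.71743376 187.45167666]
 [  0.           0.           1.        ]] [ 440.67176131   -9.78234021 1024.61802151] [-176.92331737    0.61096912  -89.27101206]
tub 0.96 [267.5 152.2  56.3  87.2]
tub 0.47 [270.8 189.   19.7   7.9]
clip 0.58 [271.4 188.7  21.4   8.1]
clip 0.23 [377.2 185.6  51.3  67.4]
lid 0.97 [348.1 287.  
[... 425 characters left out ...]
7.9  22.9]
{'t': 1.0, 'joints': array([ 6.24486511e+01,  2.42412515e+01,  9.33855583e+01,  1.42655653e-03,
        6.23725232e+01, -1.08792563e+00]), 'qd': array([ 0.03536783, -0.03320601,  0.15025387, -0.00420024,  0.0283334 ,
        0.00699385]), 'joint_torque': array([-5.13207615e-04, -5.57343006e+01, -2.82144088e+01, -1.76775116e-04,
        9.82777165e-04, -3.59185287e-05]), 'position': array([278.47711391, 559.52203188, 245.33124811]), 'orientation': array([ 1.79999309e+02, -1.25101789e-03,  1.53535915e+02]), 'contact_force': array([ 0.7593063 , -0.40105927, -0.08994001]), 'wrist_torque': array([-0.0301378 , -0.01590387,  0.01293549]), 'gripper_force': 0.0, 'width': 85.32995905635276}
```

Run:
```python
import cv2
a=cv2.imread("pics/top0.png"); cv2.imwrite("pics/top0b.png",cv2.resize(a[70:350,110:430],None,fx=2.1,fy=2.1,interpolation=cv2.INTER_CUBIC))
a=cv2.imread("pics/scene0.png"); cv2.imwrite("pics/scene0b.png",cv2.resize(a[90:370,110:430],None,fx=2.1,fy=2.1,interpolation=cv2.INTER_CUBIC))
```

```text
(no output)
```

View pics/top0b.png

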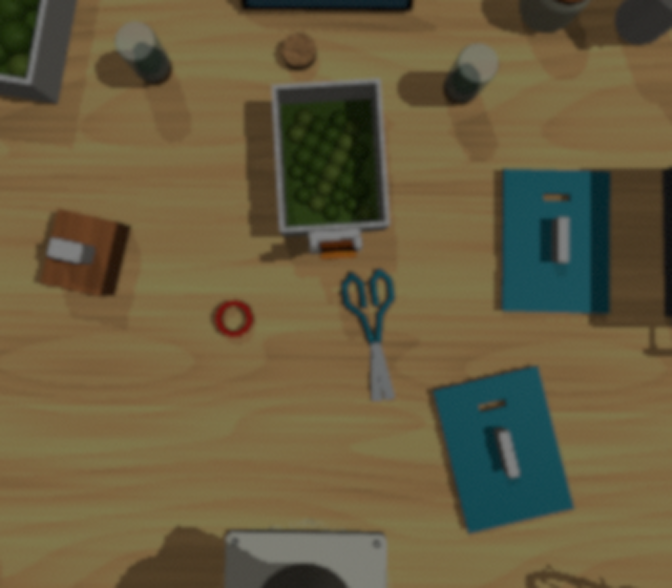

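View pics/scene0b.png

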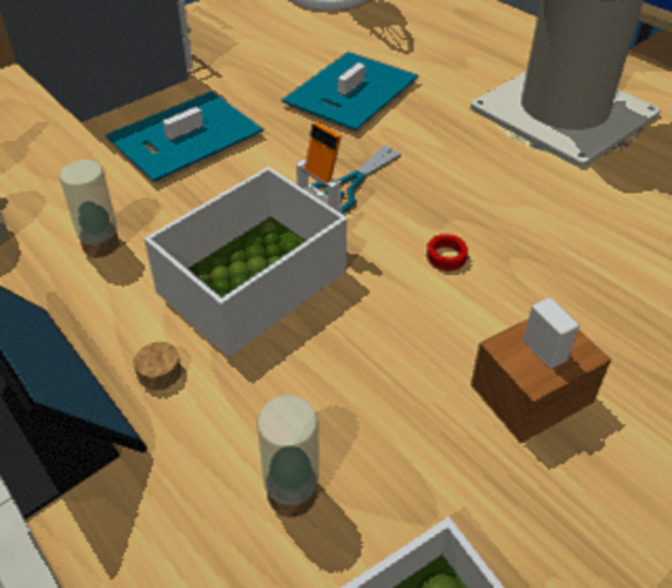

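The top view (2.1x crop) shows the tub centred near crop (330,155), with its clip at the near end at (338,245). There are two teal lids at (555,240) and (502,448). The first is farther right, so it is the one I want, and its slot is already at the far end. The gauge and stand are on the left at (80,252). Next I'll fit poses to the traced silhouettes.

```bash
cat > fit.py <<'E'
import numpy as np, cv2
from scipy.optimize import minimize
from scipy.spatial.transform import Rotation as R
from station import robot, planner, eyes
def box(x,y,z): return np.array([[a,b,c] for a in x for b in y for c in z],float)
def cam(name):
    d=eyes.get_image(name); d["R"]=R.from_euler("xyz",d["attitude"],degrees=True).as_matrix(); d["name"]=name; return d
def proj(d,P):
    p=(np.asarray(P)-d["origin"])@d["R"]; p=p@np.asarray(d["camera_matrix"]).T; return p[:,:2]/p[:,2:]
def place(P,pose):  # pose x y z yaw
    c,s=np.cos(np.radians(pose[3])),np.sin(np.radians(pose[3]))
    return P@np.array([[c,s,0],[-s,c,0],[0,0,1]])+pose[:3]
S=8
def render(d,parts,pose,win):
    x0,y0,w,h=win; im=np.zeros((h*S,w*S),np.uint8)
    for P in parts:
        q=(proj(d,place(P,pose))+0.5-[x0,y0])*S
        cv2.fillConvexPoly(im,cv2.convexHull(np.round(q).astype(np.int32)),255)
    return cv2.resize(im,(w,h),interpolation=cv2.INTER_AREA)/255.
def fit(views,parts,guess,z,ignore=()):
    """views: list of (cam, mask); fits x,y,yaw"""
    W=[]
    for d,m in views:
        ys,xs=np.nonzero(m); win=(xs.min()-12,ys.min()-12,np.ptp(xs)+25,np.ptp(ys)+25)
        mm=np.pad(m,60)[win[1]+60:win[1]+60+win[3],win[0]+60:win[0]+60+win[2]].astype(float)
        W.append((d,win,mm))
    def cost(v,full=False):
        c=0;io=[]
        for d,win,mm in W:
            pose=[v[0],v[1],z,v[2]]; r=render(d,parts,pose,win); k=np.ones_like(mm)
            if ignore: k-=render(d,ignore,pose,win)
            c+=np.sum(k*(r-mm)**2); io.append(np.sum(k*r*mm)/np.sum(k*np.maximum(r,mm)))
        return io if full else c
    g=np.array(guess,float)
    for st in (8,3): g=minimize(cost,g,method="Nelder-Mead",options=dict(initial_simplex=np.vstack([g]+[g+st*e for e in np.eye(3)]),xatol=.02,fatol=.02)).x
    return np.round(g,2),np.round(cost(g,True),3)
LID=[box((-98,98),(-73,73),(10,16)),box((-30,30),(-7,7),(16,46)),]
TUB=[box((-95,95),(-70,70),(0,90))]; LUG=[box((-140,-95.5),(-40,40),(0,170))]
STAND=[box((-50,50),(-40,40),(0,72))]; HEAD=[box((-12,12),(-21,21),(0,55))]
def ray(d,px,z):
    v=d["R"]@np.linalg.inv(d["camera_matrix"])@[px[0],px[1],1]; return d["origin"]+v*(z-d["origin"][2])/v[2]
def masks(d,target): return eyes.trace(target,d["name"])
E
python3 - <<'E'
from fit import *
T=cam("top"); g={"lid":(ray(T,(376,184),16),0),"tub":(ray(T,(267,144),90),0),"gauge":(ray(T,(143,188),110),0),"stand":(ray(T,(146,190),72),0)}
M={}
for name in ("top","scene"):
    d=cam(name)
    for k in g:
        rs=masks(d,k); 
        c=proj(d,[g[k][0]])[0]; best=min(rs,key=lambda r:np.hypot(r["extent"][0]*512-c[0],r["extent"][1]*384-c[1]),default=None)
        M[k,name]=(d,best["pixels"]) if best else None
        if best: print(k,name,round(best["p"],2),np.round(c),np.round(np.array(best["extent"])*[512,384,512,384]))
out={n:cam(n)["img"][:,:,::-1].copy() for n in("top","scene")}
for k,parts,z,ig in (("lid",LID,0,()),("tub",TUB,0,LUG),("stand",STAND,0,[p+[0,0,72] for p in HEAD]),("gauge",HEAD,72,())):
    v=[M[k,n] for n in ("top","scene") if M[k,n]]
    for vv in ([v] if len(v)<2 else [v,v[:1],v[1:]]):
        print(k,*fit(vv,parts,(*g[k][0][:2],0),z,ig))
    for d,m in v:
        cs,_=cv2.findContours(m.astype(np.uint8),cv2.RETR_EXTERNAL,cv2.CHAIN_APPROX_NONE); cv2.drawContours(out[d["name"]],cs,-1,(0,0,255),1)
cv2.imwrite("pics/m.png",np.vstack([cv2.resize(out["top"][80:230,110:430],None,fx=1.9,fy=1.9),cv2.resize(out["scene"][100:310,110:430],None,fx=1.9,fy=1.9)])[:600])
E
```

```text
lid top 0.87 [376. 184.] [376. 186.  54.  71.]
tub top 0.6 [267. 144.] [266. 149.  57.  85.]
gauge top 0.58 [143. 188.] [142. 190.  22.  16.]
stand top 0.76 [146. 190.] [151. 190.  42.  43.]
lid scene 0.86 [196. 152.] [197. 156.  74.  45.]
tub scene 0.98 [228. 198.] [226. 204.  95. 115.]
gauge scene 0.72 [371. 245.] [371. 249.  26.  32.]
stand scene 0.73 [370. 257.] [371. 247.  27.  33.]
lid [ 5.0828e+02 -3.3729e+02 -3.8000e-01] [0.971 0.963]
lid [ 5.0839e+02 -3.3703e+02 -1.1000e-01] [0.974]
lid [ 507.48 -338.78   -1.04] [0.97]
tub [609.42 -25.97   3.84] [0.976 0.984]
tub [608.94 -25.33   4.45] [0.979]
tub [609.76 -26.71   3.68] [0.986]
stand [483.53 300.74 -11.88] [0.942 0.   ]
stand [482.9  300.25 -11.79] [0.946]
stand [556.67 395.12 -14.22] [0.]
gauge [481.07 299.24 -12.16] [0.883 0.891]
gauge [481.31 299.72 -11.54] [0.885]
gauge [481.51 300.26  -2.16] [0.883]
```

View pics/m.png

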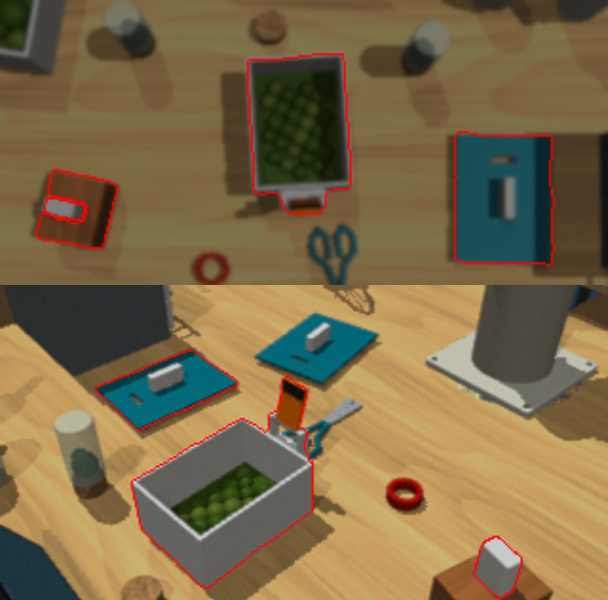

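Both cameras agree to about 1 mm: lid at (508.3, -337.2, yaw -0.4°), tub at (609.4, -26, 3.9°) and gauge at (481.3, 299.7, -12°). The outlines follow the objects well. Now I'll pick up the lid by its handle.

```bash
cat >> fit.py <<'E'
TUBP=[609.4,-26.0,0,3.9]
def yawpick(p,yaw):
    best=None
    for y in (yaw,yaw+180,yaw-180):
        q=planner.ik(p,[180,0,y])
        if q is not None and (best is None or abs(q[5])<abs(best[1][5])): best=((y+180)%360-180,q)
    return best
def st(tag=""):
    s=robot.get_state(); print(tag,"t",round(s["t"],2),"pos",np.round(s["position"],1),"rpy",np.round(s["orientation"],1),"w",round(s["width"],1),"F",np.round(s["contact_force"],1),"g",round(s["gripper_force"],1)); return s
E
python3 - <<'E'
from fit import *
lx,ly,lyaw=508.3,-337.2,-0.4
y,q=yawpick([lx,ly,200],lyaw); print(y,np.round(q,1))
tx,ty=TUBP[:2]; print(yawpick([tx,ty,200],TUBP[3]))
robot.goto([lx,ly,200],[180,0,y]); robot.move_linear([lx,ly,34]); robot.close_gripper(60); st("closed")
robot.move_linear([lx,ly,216]); st("up")
dy=(TUBP[3]-lyaw)
robot.move_linear([tx,ty,216],[180,0,y+dy],max_speed=200); st("over")
for c in("top","scene"):
    d=cam(c); rs=masks(d,"lid"); 
    for r in rs: print(c,round(r["p"],2),np.round(np.array(r["extent"])*[512,384,512,384]))
    cc=proj(d,[[tx,ty,190]])[0]
    if rs:
        r=min(rs,key=lambda r:np.hypot(r["extent"][0]*512-cc[0],r["extent"][1]*384-cc[1])); np.save(f"lidm_{c}.npy",r["pixels"])
    cv2.imwrite(f"pics/held_{c}.png",d["img"][:,:,::-1])
a=np.hstack([cv2.imread("pics/held_top.png")[60:300,160:420],cv2.imread("pics/held_scene.png")[60:300,120:380]]); cv2.imwrite("pics/held.png",cv2.resize(a,None,fx=1.5,fy=1.5))
E
```

```text
-0.4000000000000057 [-34.7  26.1  97.3  -0.   56.7  55.7]
(3.9000000000000057, array([-3.56092985e+00,  2.60569950e+01,  9.72854922e+01, -2.54444375e-14,
        5.66575128e+01,  8.25390702e+01]))
closed t 6.81 pos [ 508.5 -337.3   34.3] rpy [180.   -0.   -0.4] w 12.6 F [-0.2  0.4  4. ] g 59.7
up t 8.18 pos [ 507.7 -336.8  214.9] rpy [-1.799e+02  1.000e-01 -4.000e-01] w 12.6 F [ 0.9 -0.3 -2.9] g 58.8
over t 9.96 pos [609.2 -26.8 216. ] rpy [180.    0.    3.8] w 13.2 F [-0.2  0.1 -2.9] g 58.8
top 0.82 [356. 284.  51.  77.]
top 0.48 [291. 139.  15.   6.]
scene 0.82 [274. 134.  66.  37.]
scene 0.69 [222. 170. 107.  63.]
```

View pics/held.png

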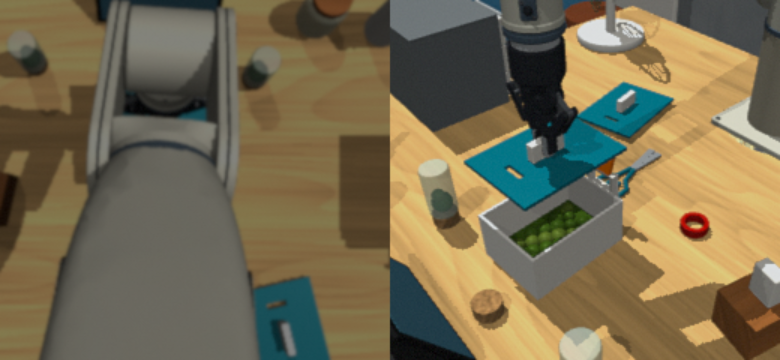

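The lid is held level over the tub, slot at the far end. Its outline is visible in the scene view but hidden in the top view. I'll check its pose in the hand and then lower it.

Run:
```python
from fit import *
d=cam("scene"); m=np.load("lidm_scene.npy"); s=st()
p=s["position"]
print(fit([(d,m)],LID,(p[0],p[1],3.9),p[2]-34.3,[box((-45,45),(-45,45),(16,200))]))
tx,ty=TUBP[:2]; o=[180,0,3.9]
robot.move_linear([tx,ty,135],o); robot.dwell(.3); st("pre")
h=robot.move_linear([tx,ty,112.5],max_speed=30,until_force=8); s=st(f"down {h}")
```

```text
t 10.21 pos [609.3 -26.5 216. ] rpy [180.    0.    3.9] w 13.0 F [-0.2  0.5 -3.8] g 58.8
(array([608.14, -28.39,   4.04]), array([0.959]))
pre t 11.2 pos [609.9 -26.  135.9] rpy [ 1.8e+02 -1.0e-01  3.9e+00] w 12.8 F [-0.8 -0.  -3.3] g 58.8
down True t 11.85 pos [609.1 -26.  114.3] rpy [-1.8e+02  1.0e-01  3.9e+00] w 12.8 F [-0.2 -0.1  4.9] g 59.8
```

Run:
```python
from fit import *
s=st(); p=s["position"]
robot.let_go(); st("open"); robot.move_linear([p[0],p[1],230]); 
robot.goto([500,150,300],[180,0,3.9]); st("away")
v=[]
for c in("top","scene"):
    d=cam(c); rs=masks(d,"lid"); cc=proj(d,[[609,-26,96]])[0]
    r=min(rs,key=lambda r:np.hypot(r["extent"][0]*512-cc[0],r["extent"][1]*384-cc[1])); print(c,r["p"],r["extent"])
    v.append((d,r["pixels"])); print(c,*fit(v[-1:],LID,(609,-26,3.9),80,LUG if c=="scene" else [box((-140,-97),(-40,40),(0,170))]))
    cv2.imwrite(f"pics/pl_{c}.png",d["img"][:,:,::-1])
# slot by darkness, in both views: print ray of slot dark centroid near prediction
a=np.hstack([cv2.imread("pics/pl_top.png")[90:230,200:340],cv2.imread("pics/pl_scene.png")[120:260,160:300]]); cv2.imwrite("pics/pl.png",cv2.resize(a,None,fx=2.8,fy=2.8,interpolation=cv2.INTER_CUBIC))
```

```text
t 11.85 pos [609.1 -26.  114.3] rpy [-1.8e+02  1.0e-01  3.9e+00] w 12.8 F [-0.2 -0.1  4.9] g 59.8
open t 12.55 pos [608.1 -25.9 113.5] rpy [-180.     0.2    3.9] w 85.5 F [0.2 0.2 0.1] g 0.0
away t 14.35 pos [500.4 149.5 299.4] rpy [180.    0.    3.9] w 85.5 F [ 0.3  0.8 -0.2] g 0.0
top 0.82 [0.523, 0.3755, 0.1199, 0.1917]
top [608.77 -25.04   3.89] [0.971]
scene 0.8 [0.4418, 0.5242, 0.1875, 0.1807]
scene [607.45 -26.69   3.51] [0.974]
```

View pics/pl.png

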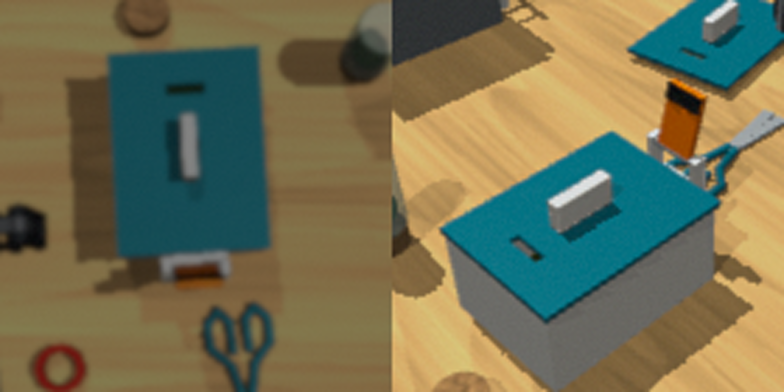

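The lid is seated at about (608.3, -25.9) with yaw 3.8° and the slot at the far end, and the clip is still upright. Now I'll swing the clip down.

Run:
```python
from fit import *
robot.close_gripper(40)
o=[180,0,3.9]; h=11; r=50
W=lambda x,z: place(np.array([[x,0,z]],float),TUBP)[0]
def tcp(a):
    u=np.array([np.cos(a),np.sin(a)]);n=np.array([-np.sin(a),np.cos(a)])
    c=np.array([-114,102])+r*u+4*n; return W(c[0]-h,c[1]+14)
robot.goto(W(-185,250),o); robot.move_linear(W(-185,166)); st("start")
for a in (105,85,65,45,30,18,8): 
    robot.move_linear(tcp(np.radians(a)),max_speed=120); st(a)
p=tcp(0); p[2]-=3
print(robot.move_linear(p,max_speed=30,until_force=10)); s=st("end")
q=s["position"]; robot.move_linear([q[0],q[1],250])
robot.goto([480,180,300],o); st("away")
for c in("top","scene"): cv2.imwrite(f"pics/cl_{c}.png",cam(c)["img"][:,:,::-1])
a=np.hstack([cv2.imread("pics/cl_top.png")[90:230,200:340],cv2.imread("pics/cl_scene.png")[120:260,160:300]]); cv2.imwrite("pics/cl.png",cv2.resize(a,None,fx=2.8,fy=2.8,interpolation=cv2.INTER_CUBIC))
```

```text
start t 16.88 pos [425.6 -38.1 166.4] rpy [180.  -0.   4.] w 0.0 F [-0.5 -0.4 -0.6] g 0.0
105 t 17.38 pos [467.8 -35.6 163.5] rpy [180.   -0.    3.9] w -0.3 F [-0.7 -0.1 -0.3] g 0.0
85 t 17.68 pos [485.  -34.5 166.3] rpy [180.   -0.    3.9] w 0.4 F [-0.3 -0.3 -0.6] g 0.0
65 t 17.97 pos [502.1 -33.3 162.8] rpy [180.    0.    3.9] w 0.2 F [ 0.2 -0.1  0.2] g 0.0
45 t 18.26 pos [516.9 -32.3 153.9] rpy [-180.     0.     3.9] w 0.0 F [-0.2 -0.3  0.4] g 0.0
30 t 18.52 pos [525.6 -31.7 144.3] rpy [-180.     0.     3.9] w -0.3 F [-0.4 -0.4  0.1] g 0.0
18 t 18.77 pos [530.7 -31.4 135.1] rpy [-180.     0.     3.9] w 0.2 F [ 0.6  0.6 -0.7] g 0.0
8 t 19.02 pos [533.4 -31.2 126.7] rpy [-180.     0.     3.9] w -0.2 F [-0.2  0.6 -1.1] g 0.0
True
end t 19.34 pos [534.6 -31.1 119.9] rpy [180.   -0.    3.9] w 0.1 F [-2.5 -0.2  9.8] g 5.0
away t 21.27 pos [480.  179.4 299.3] rpy [1.8e+02 1.0e-01 3.9e+00] w 0.2 F [ 0.1 -0.5 -0.3] g 0.0
```

View pics/cl.png

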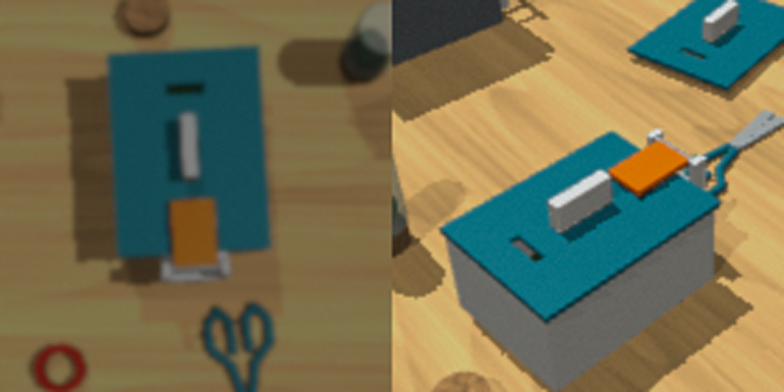

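The clip lies flat over the lid. Next I'll refine the slot position and pick up the gauge.

Run:
```python
from fit import *
d=cam("top"); g=cv2.cvtColor(d["img"],cv2.COLOR_RGB2GRAY).astype(float)
c=proj(d,[[668.2,-21.9,96]])[0]; x0,y0=np.round(c).astype(int)
w=g[y0-5:y0+6,x0-12:x0+13]; b=np.median(w); k=np.clip(b-w-6,0,None)
yy,xx=np.mgrid[y0-5:y0+6,x0-12:x0+13]; m=np.array([(k*xx).sum(),(k*yy).sum()])/k.sum()
print("slot pred px",c,"dark",m,"world",ray(d,m,96))
gx,gy,gyaw=481.7,299.9,-11.9
robot.let_go()
y,q=yawpick([gx,gy,200],gyaw+90); print(y,q)
y2,q2=yawpick([668.2,-21.9,245],3.8+90); print(y2,q2)
robot.goto([gx,gy,200],[180,0,y]); robot.move_linear([gx,gy,115]); robot.close_gripper(40); robot.dwell(.2); st("grip")
robot.move_linear([gx,gy,248],max_speed=100); robot.dwell(.2); st("up")
d=cam("scene"); cv2.imwrite("pics/g1.png",cv2.resize(d["img"][130:330,270:470,::-1],None,fx=2.5,fy=2.5,interpolation=cv2.INTER_CUBIC))
```

```text
slot pred px [265.89495537 121.28698626] dark [265.74954463 121.17759563] world [668.49244117 -21.50732026  96.        ]
78.10000000000002 [ 3.07041583e+01  2.27344474e+01  1.02777617e+02 -2.54444375e-14
  5.44879353e+01  4.26041583e+01]
93.80000000000001 [-2.89706441e+00  2.79177841e+01  8.74776137e+01 -2.54444375e-14
  6.46046022e+01 -6.69706441e+00]
grip t 24.73 pos [481.9 300.1 115.5] rpy [180.   -0.   78.1] w 23.5 F [-0.2 -0.   6. ] g 40.2
up t 26.42 pos [481.5 299.8 247.5] rpy [-180.     0.    78.1] w 23.1 F [ 0.2 -0.1 -1.2] g 39.4
```

View pics/g1.png

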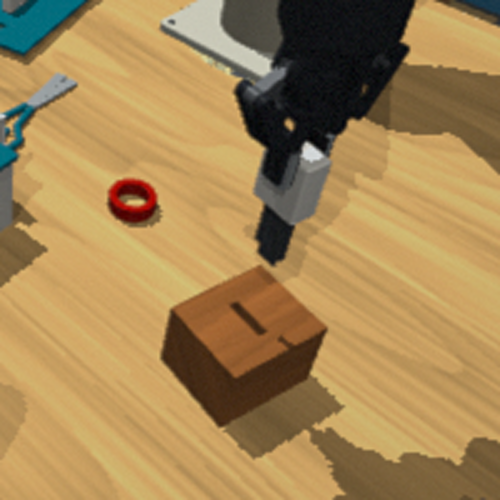

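The gauge is held upright with its blade clear of the stand. I'll carry it to the slot and lower it under force guard.

Run:
```python
from fit import *
sx,sy=668.3,-21.7; o=[180,0,93.8]
robot.move_linear([sx,sy,248],o,max_speed=200); robot.move_linear([sx,sy,207],max_speed=80); robot.dwell(.3); st("above")
h=robot.move_linear([sx,sy,137],max_speed=35,until_force=5); s=st(f"down {h}")
d=cam("scene"); cv2.imwrite("pics/g2.png",cv2.resize(d["img"][100:260,140:300,::-1],None,fx=3.5,fy=3.5,interpolation=cv2.INTER_CUBIC))
```

```text
above t 29.43 pos [668.5 -21.8 207.5] rpy [179.9   0.   93.8] w 23.8 F [ 0.1 -0.4 -1. ] g 39.3
down True t 31.18 pos [668.3 -21.7 139.5] rpy [-180.    -0.    93.8] w 23.3 F [-0.3  0.1  5. ] g 40.1
```

View pics/g2.png

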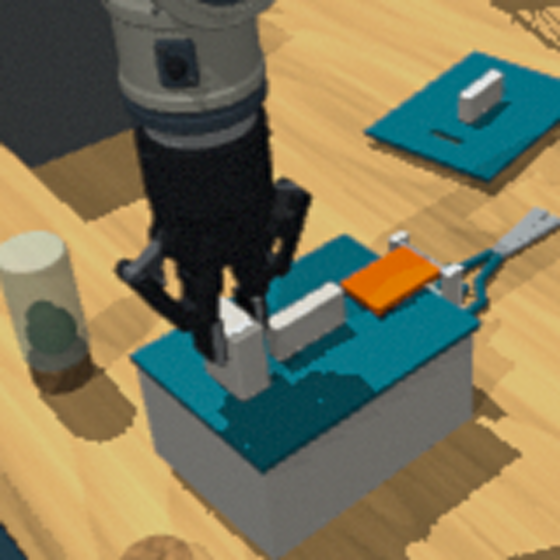

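The shoulder has reached the lid: contact came at TCP z = 139.5 mm against 139 expected. Time to release, retreat and check.

Run:
```python
from fit import *
p=st()["position"]; robot.let_go(); st("open"); robot.move_linear([p[0],p[1],260],max_speed=120)
robot.goto([450,200,320],[180,0,93.8]); robot.dwell(.5); st("away")
ims=[]
for c,(r,q) in (("top",(90,195)),("scene",(110,160))):
    d=cam(c); ims.append(d["img"][r:r+150,q:q+150,::-1])
    for t in ("gauge","lid"):
        rs=masks(d,t); z=96 if t=="gauge" else 80; P=HEAD if t=="gauge" else LID; ctr=[668.3,-21.7,120] if t=="gauge" else [608.3,-25.9,96]
        cc=proj(d,[ctr])[0]
        if rs:
            m=min(rs,key=lambda r:np.hypot(r["extent"][0]*512-cc[0],r["extent"][1]*384-cc[1])); print(c,t,round(m["p"],2),*fit([(d,m["pixels"])],P,(ctr[0],ctr[1],3.8),z))
cv2.imwrite("pics/end.png",cv2.resize(np.hstack(ims),None,fx=2.6,fy=2.6,interpolation=cv2.INTER_CUBIC))
```

```text
t 31.23 pos [668.3 -21.7 139.6] rpy [-180.    -0.    93.8] w 23.5 F [-1.5  0.2  5.3] g 40.1
open t 31.86 pos [667.3 -21.7 138.2] rpy [-179.8   -0.    93.8] w 85.2 F [ 0.3 -0.   0.7] g 0.0
away t 34.73 pos [450.1 199.9 319.9] rpy [-180.     0.    93.8] w 85.3 F [-0.1 -0.3 -0.2] g 0.0
top gauge 0.54 [ 6.6834e+02 -2.1380e+01  4.6000e-01] [0.924]
top lid 0.84 [609.08 -24.83   3.62] [0.849]
scene gauge 0.71 [668.55 -21.92  -2.83] [0.926]
scene lid 0.56 [608.52 -26.63   3.63] [0.814]
```

View pics/end.png

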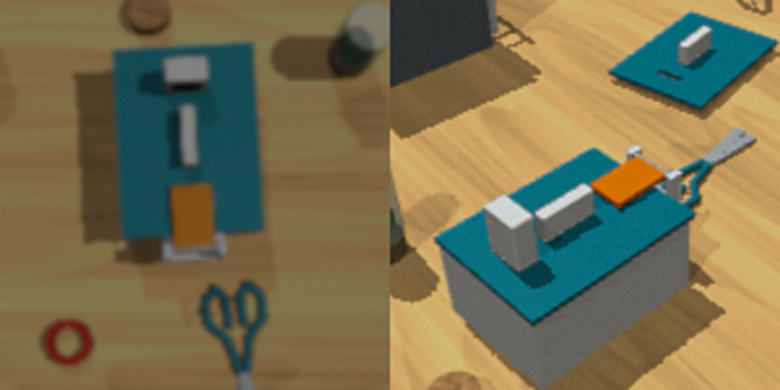

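The gauge head rests upright on the lid at the slot, the clip is down, the lid is square on the tub, and nothing else shown has moved.

```bash
python3 -c "
from station import finish_job
print(finish_job())"
```

```text
the job is handed in; nothing more can be done
None
```

The job is done and handed in at about 35 s of the 72 s limit: the lid is square on the tub with its slot away from the clip, the clip is fully down, and the gauge was lowered through the slot until its head rested on the lid and then released.

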